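# Open the interlocked test tray of a bench tester

## Robot

A 7-joint arm with a two-finger parallel gripper is mounted at the origin on the work surface. World frame = base frame: x ahead of the robot, y to its left, z up, the work surface at z = 0. Lengths are in m, angles in rad, forces in N, time in s.
With the tool pointing down it reaches from about 0.35 to 0.9 m from the base axis. Payload 8.1 kg.
Tool frame: the origin (TCP) lies on the centre line of the jaws, within the pads' length; the fingertips stand 8 mm ahead of it and the grasp point (between the pads) lies 11 mm behind it; z points along the fingers, y is the direction in which the jaws open and shut (so a half turn about z gives the same grasp; the last joint's range is limited). The gripper opens to 92 mm and grips with 3 to 60 N. Pads are 19 mm wide; open, the fingers measure 130 mm over their backs; the gripper's body (75 mm by 190 mm) begins 47 mm behind the grasp point.
Start: joints at [1.238, 0.434, 0.025, 1.573, -0.012, 1.134, -0.075], TCP at [0.142, -0.609, 0.235] pointing down, gripper open.
Joint ranges: [-2.62, 2.62], [-0.44, 2.09], [-1.27, 1.32], [0.08, 2.57], [-1.32, 4.46], [0.12, 2], [-2.74, 2.74]. Speed limits (rad/s): [2.22, 2.22, 3.01, 3.01, 3.14, 3.14, 3.14].

## Interface

Orientations are given as a 3x3 rotation matrix whose columns are the frame's x, y, z axes.
In Python, from bench import read_state, capture, get_calibration, sign_off gives the robot as it stands.
- The arm moves only by the shell command python3 -m jog 'ROWS' [FORCE]. ROWS is text: rows parted by semicolons, each of 7 numbers parted by spaces: the shift along the tool's x, y, z in cm, then the turn, a rotation vector about the tool's x, y, z in rad, then the opening, from 0 (shut) to 1 (fully open). A call has exactly 10 rows; each row is the pose to reach, as a shift and turn from the pose commanded when the call began, along the tool's axes at that moment; what a row does not reach only later rows make up. A row lasts 1/8 s, in which the tool goes at most 62.5 mm and 10.7 degrees, less where a joint would pass 70% of its speed; a pose out of reach is approached as far as the arm can. A call with a gripper value outside its range is refused whole. The fingers move at their own pace and stop on an object; FORCE is the grip in N (left out, the last holds). Time passes only in rows, so rows that repeat a pose let the fingers close, or fill a call up. It gives the time, the measured TCP pose, the force and the opening at its end, in the units of the state.
- read_state(): the state, without advancing time (a new reading comes with each control period).
- capture(name): name is "scene" or "top"; returns the picture (400x640x3 uint8, red, green, blue); there is no depth.
- get_calibration(name): a dict with "camera_matrix" (3x3 intrinsics, pixels), "xyz" and "rotation" of the camera in the world. Camera axes: x right, y down, z forward; pixel columns grow to the right and rows downward; lengths in m; the calibration is good to about 2 mm. A picture is of the moment at which its call begins. get_calibration takes no time and is no camera call.
- sign_off(): hands the job in, once; it reports no verdict.
The state is a dict: "time": time; "joints": joint angles; "joint_vel": joint speeds; "tau": joint torques, N m; "tcp_pos": TCP position; "tcp_rot": TCP orientation; "force": force on the tool from outside, world axes, zero at the start; "torque": the same for the moment, N m; "grip_width": opening from 0.0 (shut) to 1.0 (fully open).
Only numpy, scipy, OpenCV 4.12 (cv2) and the standard library are available. Lean on these libraries where they do the work, as an engineer would, in place of code of your own. Each camera call takes 0.05 s, during which the arm holds its last target. There are 200 camera calls.

## Task

Get the bench tester ready for loading: lift the heat sink that stands in the way of its tray and set it down upright in the middle of the rubber mat. Then pull the tester's big push-pull knob straight out until it clicks into its on position, draw the tray out to its stop by its handle, and push the knob fully back in so that the tray is locked open. Let go of everything, and do not disturb the other things on the bench.

Things in the scene. Friction and masses are not known exactly. Their poses are not given: they have to be found in the camera images.
- test_set: bench tester: fixed aluminium case 230 deep (its x), 420 wide (y), 118 high. Origin on the bench under the middle of its front face; its -x axis points out of the front, towards the robot. On the front: the tray in the middle (y -80 to +80); the push-pull knob alone at y -155; at y +100 to +185 three small fixed rotary knobs, 16 long, that play no part.
- knob_grip (a point): middle of the black push-pull knob's waist, on its axis (along the tester's x), 90 above the bench, 30 before the panel when in; moves with it; axes as the tester's. Waist 34 in diameter, reaching 14 to either side of this point; in front of it a flange 46 in diameter, 10 thick; behind it a 14 thick stem. Can be gripped from above across the waist.
- pull_knob (a joint): how far the knob is out, m: 0 fully in (off, start), 0.022 fully out (on). Over-centre detent: about 9 N to pass the middle, then it snaps to that end and stays. Knob in: tray locked. Knob out: tray free to slide. It goes back in only with the tray closed or within 6 mm of its stop.
- tray_handle (a point): middle of the tray's steel bar handle, 90 above the bench; moves with the tray; axes as the tester's. Bar 12 thick, 100 long along the tester's y, its centre 48 before the tray's front panel, on two 10 thick posts at 45 either side. The panel is 160 wide, from 14 to 112 above the bench, its face 12 before the case when closed.
- test_tray (a joint): how far the tray is drawn out, m: 0 closed (start), 0.110 at its stop. Slides along the tester's -x with about 2 N of friction. With the knob in it moves only some 2 mm when closed and some 5 mm when open.
- heat_sink_center (a point): centre of the loose finned aluminium heat sink, 90 long (its x), 50 wide (its y), 80 high, about 0.35 kg, standing upright on the bench in front of the tray; this point is 40 above its underside. Grip it across the 50 width.
- mat: flat black rubber mat 180 (its x) by 160 (y), 3 thick, fixed to the bench left or right of the robot; origin at the middle of its underside.
- parts_box: bystander: clear open box 150 x 110 x 45 high with small parts, loose, on the opposite side from the mat; origin at the middle of its underside
- spool: bystander: steel wire spool 64 in diameter, 60 high, loose, standing just right of the tester's front corner, near the knob; origin at the middle of its underside
- bottle: bystander: white bottle 60 in diameter, 150 high, loose, standing left of the tester; origin at the middle of its underside
- capacitor: bystander: can capacitor 35 in diameter, 70 high, loose, standing left of the tray before the panel; origin at the middle of its underside

How it is judged:
By the outcome, as a careful person would: the job done as asked, in the order asked, and still so for the second after the job is handed in, with the robot touching nothing.
It also fails if it takes over 69 s, if anything falls off the work surface, if the arm or the gripper's body presses on something with over 40 N, if the wrist force passes 120 N, or if a joint passes its speed limit or range.

## Working session

There is one attempt and no reset: what is moved stays moved. The work goes in short steps, Python scripts to look and compute and a shell command to move; the robot and the scene stay as the last step left them, time stands still between calls to the robot, and variables do not carry over. Pictures are saved under pics/ and viewed, about 8 in all and at most 12, crops included, and the job is handed in when it is done.

```bash
mkdir -p pics; ls; python3 - <<'E'
from bench import *
import cv2
for n in("scene","top"):
    c=get_calibration(n);print(n,c)
    cv2.imwrite(f"pics/{n}0.png",capture(n)[:,:,::-1])
s=read_state();print(s["time"],s["tcp_pos"],s["tcp_rot"],s["grip_width"])
E
```

```text
pics
scene {'camera_matrix': array([[382.87175452,   0.        , 326.97966421],
       [  0.        , 382.87175452, 203.86135066],
       [  0.        ,   0.        ,   1.        ]]), 'xyz': array([ 1.04766257, -0.24905874,  0.64990457]), 'rotation': array([[ 0.43382616,  0.63280474, -0.64136809],
       [ 0.90091303, -0.31435961,  0.29922191],
       [-0.01227118, -0.70762715, -0.70647946]])}
top {'camera_matrix': array([[362.53563662,   0.        , 323.50483856],
       [  0.        , 362.53563662, 202.56116489],
       [  0.        ,   0.        ,   1.        ]]), 'xyz': array([0.43745548, 0.02280802, 0.88305657]), 'rotation': array([[-2.77350472e-02, -9.91840746e-01,  1.24429508e-01],
       [-9.99610444e-01,  2.79075720e-02, -3.56633928e-04],
       [-3.11880140e-03, -1.24390927e-01, -9.92228386e-01]])}
0.1 [ 0.14222372 -0.60815978  0.23402519] [[ 9.73723673e-01  2.27732345e-01 -4.32619006e-04]
 [ 2.27732725e-01 -9.73722769e-01  1.33234342e-03]
 [-1.17833284e-04 -1.39585584e-03 -9.99999019e-01]] 1.0001119338745583
```

View pics/scene0.png

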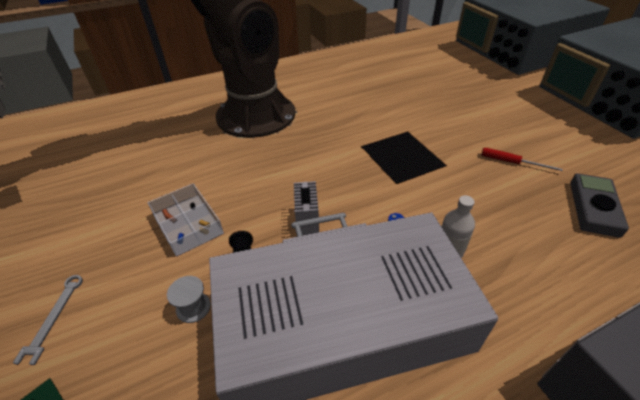

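View pics/top0.png

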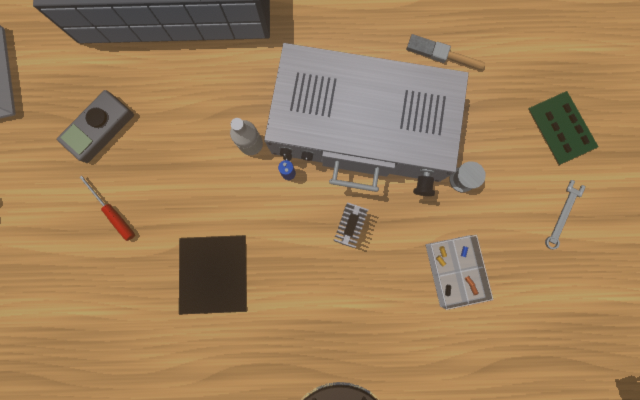

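The scene and top views show the mat at top-view (213,275), the heat sink at (352,227), the tray handle at (355,182), the knob at (426,183), the spool at (468,177) and the capacitor (blue) at (287,169). Next I'll enlarge for precise readings.

```bash
python3 - <<'E'
import cv2
a=cv2.imread("pics/top0.png")[140:260,270:490]
cv2.imwrite("pics/c1.png",cv2.resize(a,None,fx=3.6,fy=3.6,interpolation=cv2.INTER_CUBIC))
b=cv2.imread("pics/top0.png")[30:180,260:480]
cv2.imwrite("pics/c2.png",cv2.resize(b,None,fx=3.6,fy=3.6,interpolation=cv2.INTER_CUBIC))
E
cat > h.py <<'E'
import numpy as np
from bench import *
def px(n,u,v,z):
    c=get_calibration(n);d=c["rotation"]@np.linalg.solve(c["camera_matrix"],[u,v,1.])
    return c["xyz"]+d*(z-c["xyz"][2])/d[2]
def proj(n,p):
    c=get_calibration(n);q=c["camera_matrix"]@(c["rotation"].T@(np.asarray(p)-c["xyz"]));return q[:2]/q[2]
E
```

```text
(no output)
```

View pics/c1.png

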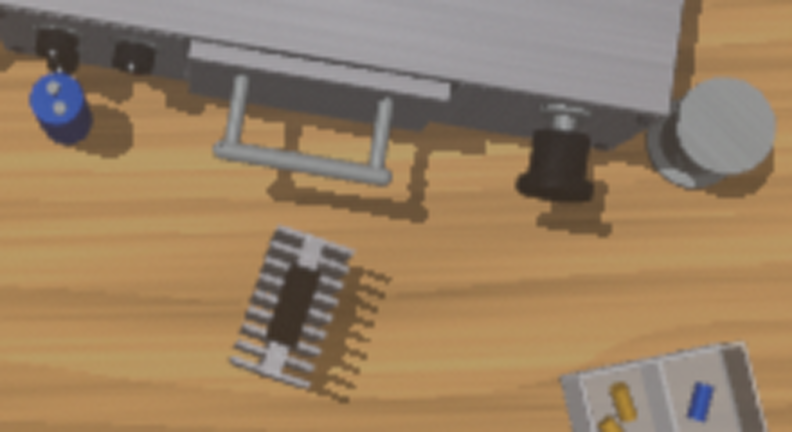

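View pics/c2.png

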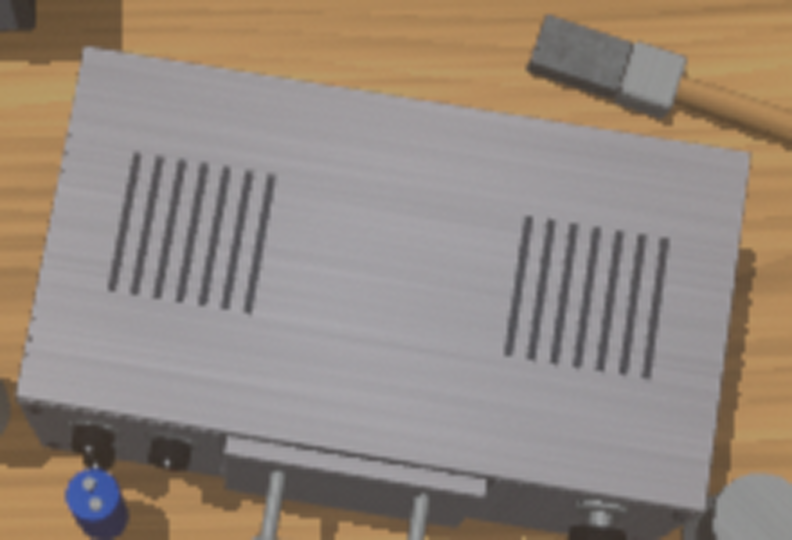

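```bash
python3 - <<'E'
from h import *
import cv2
np.set_printoptions(precision=4,suppress=True)
c2=lambda l,z:np.array([px("top",260+(u+.5)/3.6-.5,30+(v+.5)/3.6-.5,z) for u,v in l])
c1=lambda l,z:np.array([px("top",270+(u+.5)/3.6-.5,140+(v+.5)/3.6-.5,z) for u,v in l])
case=c2([(85,47),(748,153),(705,511),(18,395)],.118)
# model corners in tester frame: BL(left back), BR, FR, FL
M=np.array([[.23,.21],[.23,-.21],[0,-.21],[0,.21]])
def fit(M,P):
    a=M-M.mean(0);b=P[:,:2]-P[:,:2].mean(0)
    th=np.arctan2((a[:,0]*b[:,1]-a[:,1]*b[:,0]).sum(),(a*b).sum())
    R=np.array([[np.cos(th),-np.sin(th)],[np.sin(th),np.cos(th)]])
    t=P[:,:2].mean(0)-R@M.mean(0);print("th",th,"t",t,"res",P[:,:2]-(M@R.T+t));return R,t
R,t=fit(M,case)
print("knob",R@[-.03,-.155]+t,"handle",R@[-.06,0]+t)
print("handle seen",c1([(218,150),(388,178)],.09), "mean",c1([(218,150),(388,178)],.09).mean(0))
print("flange front pred px", [((proj("top",[*(R@[-.054,-.155+s]+t),.09])+.5-[270,140])*3.6-.5) for s in(.023,-.023)])
hs=c1([(277,228),(352,248),(307,387),(232,360)],.08)
fit(np.array([[.045,.025],[.045,-.025],[-.045,-.025],[-.045,.025]]),hs)
print("spool",c1([(726,127)],.06),"cap",c1([(58,97)],.07))
im=cv2.imread("pics/top0.png")[225:325,170:260]
m=(im.max(2)<45).astype(np.uint8)
ct=max(cv2.findContours(m,0,2)[0],key=cv2.contourArea);r=cv2.minAreaRect(ct);print("mat",r,px("top",r[0][0]+170,r[0][1]+225,.003),[px("top",p[0]+170,p[1]+225,.003) for p in cv2.boxPoints(r)])
E
```

```text
th -0.19730100831565964 t [ 0.633 -0.057] res [[-0.0011 -0.0007]
 [-0.0008  0.0025]
 [ 0.0006  0.0004]
 [ 0.0013 -0.0022]]
knob [ 0.5732 -0.2032] handle [ 0.5742 -0.0453]
handle seen [[ 0.584   0.0064  0.09  ]
 [ 0.5636 -0.0976  0.09  ]] mean [ 0.5738 -0.0456  0.09  ]
flange front pred px [array([516.121 , 189.5389]), array([590.4987, 202.0186])]
th -0.3509798669097066 t [ 0.4876 -0.0365] res [[-0.0027 -0.0004]
 [ 0.0007  0.0006]
 [ 0.0007  0.0008]
 [ 0.0012 -0.0009]]
spool [[ 0.5953 -0.3201  0.06  ]] cap [[0.6248 0.1066 0.07  ]]Traceback (most recent call last):
  File "<stdin>", line 23, in <module>
ValueError: max() iterable argument is empty
```

```bash
cat >> h.py <<'E'
from scipy.spatial.transform import Rotation as Ro
def go(x,y,z,yaw):
    s=read_state();R=np.array(s["tcp_rot"]);c,n=np.cos(yaw),np.sin(yaw)
    T=np.array([[c,n,0],[n,-c,0],[0,0,-1]])
    print("shift cm",np.round(R.T@(np.array([x,y,z])-s["tcp_pos"])*100,2),"turn",np.round(Ro.from_matrix(R.T@T).as_rotvec(),3))
E
python3 - <<'E'
from h import *
import cv2
im=cv2.imread("pics/top0.png")[225:325,170:260]
m=(im.max(2)<70).astype(np.uint8)
ct=max(cv2.findContours(m,0,2)[0],key=cv2.contourArea);r=cv2.minAreaRect(ct);print("mat",r,px("top",r[0][0]+170,r[0][1]+225,.003),[px("top",p[0]+170,p[1]+225,.003) for p in cv2.boxPoints(r)])
go(.4876,-.0365,.2,-.351)
E
```

```text
mat ((42.5, 49.5), (77.0, 65.0), 90.0) [0.38211031 0.2924252  0.003     ] [array([0.47601651, 0.37212049, 0.003     ]), array([0.47163197, 0.21467538, 0.003     ]), array([0.29066513, 0.2148185 , 0.003     ]), array([0.29483874, 0.36822082, 0.003     ])]
shift cm [ 46.65 -47.79   3.46] turn [-0.001  0.001  0.581]
```

```bash
python3 -m jog '5 -5 0 0 0 0.06 1; 10 -10 0 0 0 .12 1; 15 -15 0 0 0 .18 1; 20 -20 0 0 0 .24 1; 25 -25 0 0 0 .3 1; 30 -30 0 0 0 .37 1; 35 -35 0 0 0 .44 1; 40 -40 1 0 0 .5 1; 44 -45 2 0 0 .55 1; 46.6 -47.8 3.4 0 0 0.581 1'; python3 -c "
from h import *
go(.4876,-.0365,.13,-.351)"
```

```text
time: 1.35
tcp_pos: [0.4665, -0.0743, 0.21]
tcp_rot: [[0.938, -0.346, 0.001], [-0.346, -0.938, -0.0], [0.001, -0.0, -1.0]]
force: [1.1, -1.0, -0.0]
grip_width: 1.003
shift cm [ 0.67 -4.28  8.  ] turn [-0.    -0.001 -0.002]
```

```bash
python3 -m jog '0 0 0 0 0 0 1; 0.3 -2 0 0 0 0 1; .7 -4.3 0 0 0 0 1; .7 -4.3 3 0 0 0 1; .7 -4.3 6 0 0 0 1; .7 -4.3 8 0 0 0 1; .7 -4.3 8 0 0 0 1; .7 -4.3 8 0 0 0 1; .7 -4.3 8 0 0 0 1;.7 -4.3 8 0 0 0 1'; python3 -c "
from h import *
import cv2
go(.4876,-.0365,.043,-.351)
a=capture('top')[140:300,270:490]
cv2.imwrite('pics/a1.png',cv2.resize(a,None,fx=3.5,fy=3.5,interpolation=2)[:,:,::-1])"
```

```text
time: 2.6
tcp_pos: [0.4873, -0.0382, 0.1306]
tcp_rot: [[0.939, -0.344, 0.001], [-0.344, -0.939, -0.0], [0.001, -0.0, -1.0]]
force: [0.1, -0.3, -0.5]
grip_width: 1.002
shift cm [-0.05 -0.17  8.76] turn [-0.    -0.001 -0.   ]
```

View pics/a1.png

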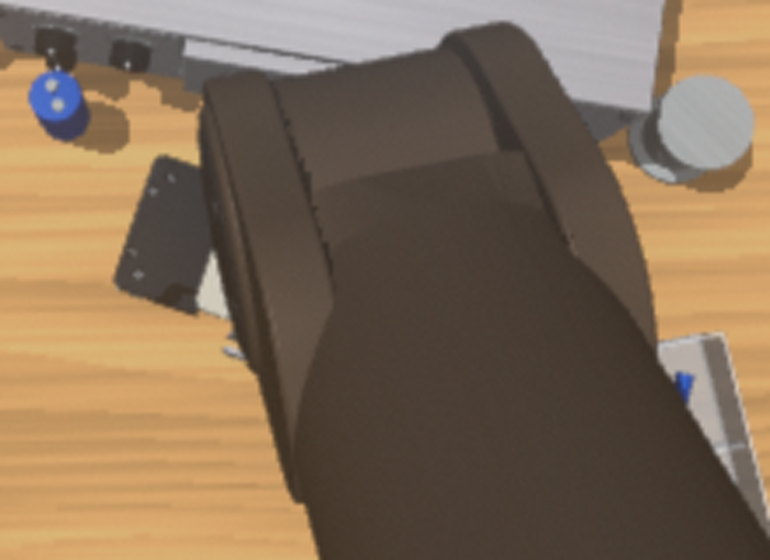

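The arm hides the sink in the top view. The gripper body at (165,230) is clear of the handle and capacitor. I'll descend and grip.

```bash
python3 -m jog '0 0 2 0 0 0 1; 0 -.1 4 0 0 0 1; 0 -.1 6 0 0 0 1; 0 -.1 7.5 0 0 0 1; 0 -.1 8.7 0 0 0 1; 0 -.1 8.7 0 0 0 1; 0 -.1 8.7 0 0 0 .3;0 -.1 8.7 0 0 0 0.3;0 -.1 8.7 0 0 0 .3;0 -.1 8.7 0 0 0 .3' 25; python3 -c "
from h import *
import cv2
a=capture('scene')[130:300,200:420]
cv2.imwrite('pics/a2.png',cv2.resize(a,None,fx=3.5,fy=3.5,interpolation=2)[:,:,::-1])"
```

```text
time: 3.9
tcp_pos: [0.4874, -0.0372, 0.0432]
tcp_rot: [[0.939, -0.344, 0.0], [-0.344, -0.939, -0.0], [0.0, -0.0, -1.0]]
force: [0.3, 0.1, 1.0]
grip_width: 0.615
```

View pics/a2.png

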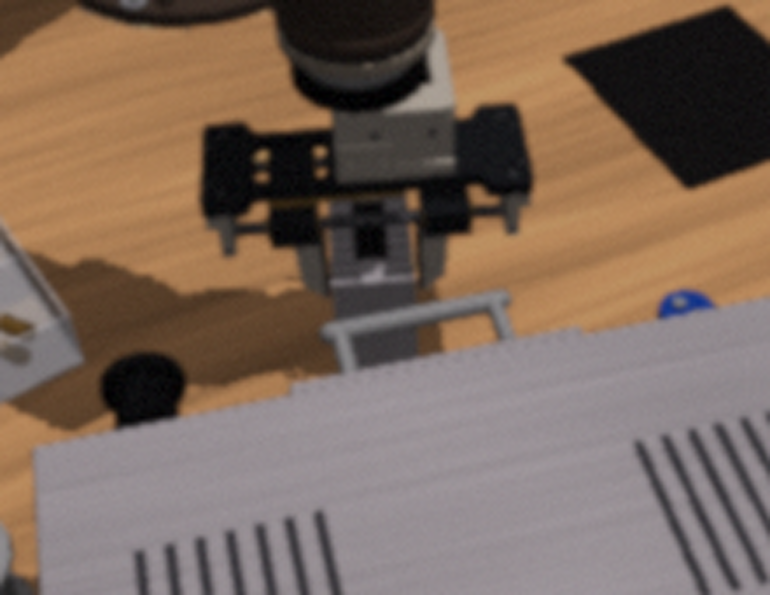

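The sink, at crop (370,240), is centred between the fingers, which are still closing. I'll finish the grip and lift.

```bash
python3 -m jog '0 0 0 0 0 0 .3; 0 0 0 0 0 0 .3; 0 0 0 0 0 0 .3; 0 0 0 0 0 0 .3; 0 0 -1 0 0 0 .3; 0 0 -3 0 0 0 .3; 0 0 -6 0 0 0 .3; -2 0 -8 0 0 0 .3; -4 0 -9 0 0 0 .3; -5 0 -9 0 0 0 .3' 25; python3 -c "
from h import *
go(.382,.292,.12,0)
go(.382,.292,.12,.3)"
```

```text
time: 5.2
tcp_pos: [0.4397, -0.0196, 0.1337]
tcp_rot: [[0.939, -0.344, 0.001], [-0.344, -0.939, -0.0], [0.001, -0.0, -1.0]]
force: [0.9, -0.2, -3.3]
grip_width: 0.541
shift cm [-16.12 -27.28   1.36] turn [-0.    -0.001 -0.351]
shift cm [-16.12 -27.28   1.36] turn [ 0.    -0.001 -0.651]
```

```bash
python3 -m jog '-2 -3 0 0 0 -.05 .3; -4 -7 0 0 0 -.1 .3; -6 -11 0 0 0 -.15 .3; -9 -15 0 0 0 -.2 .3; -11 -19 0 0 0 -.25 .3; -14 -23 0 0 0 -.3 .3; -16.1 -27.2 0 0 0 -.35 .3; -16.1 -27.2 0 0 0 -.35 .3; -16.1 -27.2 0 0 0 -.35 .3; -16.1 -27.2 0 0 0 -.35 .3' 25; python3 -c "
from h import *
go(.382,.292,.0462,0)"
```

```text
time: 6.45
tcp_pos: [0.383, 0.2894, 0.1326]
tcp_rot: [[1.0, -0.003, -0.0], [-0.003, -1.0, -0.001], [-0.0, 0.001, -1.0]]
force: [-0.2, 0.1, -3.9]
grip_width: 0.543
shift cm [-0.1  -0.27  8.64] turn [ 0.001  0.    -0.003]
```

```bash
python3 -m jog '0 -.2 2 0 0 0 .3; -.1 -.2 4 0 0 0 .3; -.1 -.2 6 0 0 0 .3; -.1 -.2 7.3 0 0 0 .3; -.1 -.2 8 0 0 0 .3; -.1 -.2 8.3 0 0 0 .3; -.1 -.2 8.5 0 0 0 .3; -.1 -.2 8.6 0 0 0 .3; -.1 -.2 8.6 0 0 0 .3; -.1 -.2 8.6 0 0 0 .3' 25
```

```text
time: 7.7
tcp_pos: [0.3819, 0.2929, 0.0471]
tcp_rot: [[1.0, -0.001, 0.0], [-0.001, -1.0, 0.0], [0.0, -0.0, -1.0]]
force: [0.4, 0.8, -3.6]
grip_width: 0.544
```

Still hanging (force −3.6 N), so down about another 1 mm and then release.

```bash
python3 -m jog '0 0 .05 0 0 0 .3; 0 0 .1 0 0 0 .3; 0 0 .15 0 0 0 .3; 0 0 .15 0 0 0 .3; 0 0 .15 0 0 0 .9; 0 0 .15 0 0 0 .9; 0 0 .15 0 0 0 .9; 0 0 .15 0 0 0 .9; 0 0 .15 0 0 0 .9; 0 0 .15 0 0 0 .9'; python3 -m jog '0 0 0 0 0 0 1; 0 0 -1.5 0 0 0 1; 0 0 -4 0 0 0 1; 0 0 -7 0 0 0 1; 0 0 -10 0 0 0 1; 0 0 -13 0 0 0 1; 0 0 -16 0 0 0 1; 0 0 -17 0 0 0 1; 3 3 -17 0 0 0 1; 6 6 -17 0 0 0 1'; python3 -c "
from h import *
go(.5732,-.2032,.2,-.1973)"
```

```text
time: 8.95
tcp_pos: [0.3818, 0.2928, 0.0454]
tcp_rot: [[1.0, -0.001, -0.0], [-0.001, -1.0, -0.0], [-0.0, 0.0, -1.0]]
force: [0.4, 0.1, -0.7]
grip_width: 0.899
time: 10.2
tcp_pos: [0.4419, 0.2322, 0.2155]
tcp_rot: [[1.0, 0.0, 0.0], [0.0, -1.0, -0.0], [0.0, 0.0, -1.0]]
force: [0.6, -0.4, -0.3]
grip_width: 1.002
shift cm [13.12 43.54  1.56] turn [ 0.    -0.     0.198]
```

```bash
python3 -m jog '0 5 0 0 0 0 1; 0 10 0 0 0 .05 1; 1 15 0 0 0 .1 1; 3 20 0 0 0 .15 1; 5 25 0 0 0 .2 1; 7 30 0 0 0 .2 1; 9 35 0 0 0 .2 1; 11 40 0 0 0 .2 1; 13 43.5 0 0 0 .2 1; 13.1 43.5 0 0 0 .2 1';  python3 -c "
from h import *
import cv2
go(.5732,-.2032,.16,-.1973)
a=capture('scene');cv2.imwrite('pics/a3.png',a[:,:,::-1])"
```

```text
time: 11.45
tcp_pos: [0.5721, -0.206, 0.2144]
tcp_rot: [[0.979, -0.205, -0.001], [-0.205, -0.979, -0.001], [-0.001, 0.001, -1.0]]
force: [-0.5, -0.3, -0.7]
grip_width: 0.999
shift cm [ 0.06 -0.3   5.44] turn [ 0.001  0.001 -0.009]
```

View pics/a3.png

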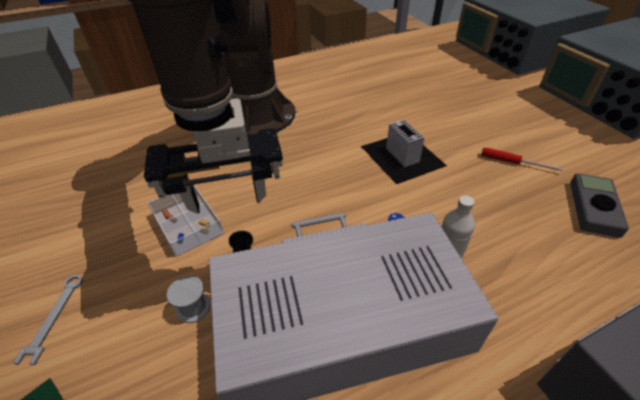

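The heat sink stands upright on the mat at (405,143). The knob is at (240,240), with the gripper directly above it. I'll descend and grip it.

```bash
python3 -m jog '0 -.2 0 0 0 -.01 1; 0 -.2 2 0 0 -.01 1; 0 -.2 5 0 0 -.01 1; 0 -.2 8 0 0 -.01 1; 0 -.2 11 0 0 -.01 1; 0 -.2 12.5 0 0 -.01 1; 0 -.2 13.3 0 0 -.01 1; 0 -.2 13.3 0 0 -.01 1; 0 -.2 13.3 0 0 -.01 1; 0 -.2 13.3 0 0 -.01 1';  python3 -c "
from h import *
go(.5732,-.2032,.081,-.1973)"
```

```text
time: 12.75
tcp_pos: [0.573, -0.2006, 0.0833]
tcp_rot: [[0.982, -0.19, 0.001], [-0.19, -0.982, -0.0], [0.001, 0.0, -1.0]]
force: [-0.4, -0.0, 0.9]
grip_width: 0.999
shift cm [0.07 0.25 0.23] turn [ 0.    -0.001  0.006]
```

```bash
python3 -m jog '0 .2 .2 0 0 .006 1; 0 .2 .2 0 0 .006 .2; 0 .2 .2 0 0 .006 .2; 0 .2 .2 0 0 .006 .2; 0 .2 .2 0 0 .006 .2; 0 .2 .2 0 0 .006 .2; 0 .2 .2 0 0 .006 .2; 0 .2 .2 0 0 .006 .2; 0 .2 .2 0 0 .006 .2; 0 .2 .2 0 0 .006 .2' 30;  python3 -c "
from h import *
s=read_state();print(s['force'],s['torque']);go(.5732,-.2032,.081,-.1973)"
```

```text
time: 14.0
tcp_pos: [0.5719, -0.2031, 0.0804]
tcp_rot: [[0.98, -0.197, -0.0], [-0.197, -0.98, -0.001], [-0.0, 0.001, -1.0]]
force: [-1.1, -4.2, -0.6]
grip_width: 0.363
[-1.05766844 -4.18607071 -0.55335738] [-0.87342846  0.20729378  0.10206132]
shift cm [ 0.12 -0.02 -0.06] turn [ 0.001  0.    -0.001]
```

Gripped at 33.4 mm, which is the waist. Now I'll pull.

```bash
python3 -m jog '-.3 0 0 0 0 0 .2; -.6 0 0 0 0 0 .2; -.9 0 0 0 0 0 .2; -1.2 0 0 0 0 0 .2; -1.5 0 0 0 0 0 .2; -1.8 0 0 0 0 0 .2; -2.0 0 0 0 0 0 .2; -2.2 0 0 0 0 0 .2; -2.3 0 0 0 0 0 .2; -2.3 0 0 0 0 0 .2' 30;  python3 -c "
from h import *
s=read_state();print(s['force'],s['grip_width']);go(.5732,-.2032,.081,-.1973)"
```

```text
time: 15.25
tcp_pos: [0.5503, -0.1989, 0.0805]
tcp_rot: [[0.98, -0.197, 0.002], [-0.197, -0.98, -0.001], [0.002, 0.001, -1.0]]
force: [3.0, -6.5, -4.0]
grip_width: 0.359
[ 3.03431339 -6.54133587 -3.98302129] 0.35919943010461386
shift cm [ 2.33 -0.02 -0.04] turn [ 0.001 -0.002 -0.001]
```

The pull gave 22 mm, so the knob is out. I'll release, rise and plan the handle grasp.

```bash
python3 -m jog '0 0 0 0 0 0 .8; 0 0 0 0 0 0 .8; 0 0 0 0 0 0 .8; 0 0 0 0 0 0 .8; 0 0 0 0 0 0 .8; 0 0 -2 0 0 0 .8; 0 0 -5 0 0 0 .8; 0 0 -8 0 0 0 .8; 0 0 -11 0 0 0 .6; 0 0 -11 0 0 0 .42';  python3 -c "
from h import *
print(read_state()['joints'],read_state()['force'])
go(.574,-.0455,.19,-.1973-np.pi/2);go(.574,-.0455,.19,-.1973+np.pi/2)"
```

```text
time: 16.5
tcp_pos: [0.551, -0.1982, 0.1929]
tcp_rot: [[0.981, -0.196, 0.004], [-0.196, -0.981, -0.001], [0.005, 0.0, -1.0]]
force: [-0.1, -0.3, -1.0]
grip_width: 0.634
[ 0.39795452  0.41765142 -0.19905081  1.71674834  0.09516635  1.01197961
 -1.60270978] [-0.10406776 -0.2666486  -1.03258673]
shift cm [ -0.74 -15.42   0.28] turn [-0.003 -0.004  1.571]
shift cm [ -0.74 -15.42   0.28] turn [ 0.004 -0.003 -1.571]
```

```bash
python3 -m jog '0 -1.7 0 0 0 -.17 .38; 0 -3.4 0 0 0 -.34 .38; 0 -5.1 0 0 0 -.51 .38; 0 -7 0 0 0 -.68 .38; 0 -8.5 0 0 0 -.85 .38; 0 -10.5 0 0 0 -1.02 .38; -.3 -12 0 0 0 -1.19 .38; -.7 -14 0 0 0 -1.36 .38; -.7 -15.4 0 0 0 -1.53 .38; -.7 -15.4 0 0 0 -1.571 .38'; python3 -m jog '0 0 0 0 0 0 .38; 0 0 0 0 0 0 .38; 0 0 0 0 0 0 .38; 0 0 0 0 0 0 .38; 0 0 0 0 0 0 .38; 0 0 1 0 0 0 .38; 0 0 2 0 0 0 .38; 0 0 3 0 0 0 .38; 0 0 3 0 0 0 .38; 0 0 3 0 0 0 .38';   python3 -c "
from h import *
go(.574,-.0455,.081,-.1973+np.pi/2)"
```

```text
time: 17.75
tcp_pos: [0.5726, -0.0443, 0.1897]
tcp_rot: [[0.193, 0.981, -0.001], [0.981, -0.193, 0.001], [0.001, -0.001, -1.0]]
force: [0.4, -1.1, -0.2]
grip_width: 0.375
time: 19.0
tcp_pos: [0.573, -0.0454, 0.1605]
tcp_rot: [[0.196, 0.981, 0.0], [0.981, -0.196, 0.0], [0.0, 0.0, -1.0]]
force: [0.2, -0.4, 0.4]
grip_width: 0.382
shift cm [0.01 0.1  7.95] turn [ 0. -0.  0.]
```

```bash
python3 -m jog '0 .1 2 0 0 0 .38; 0 .1 4 0 0 0 .38; 0 .1 5.5 0 0 0 .38; 0 .1 6.7 0 0 0 .38; 0 .1 7.7 0 0 0 .38; 0 .1 7.8 0 0 0 .38; 0 .1 7.8 0 0 0 .38; 0 .1 7.8 0 0 0 .05; 0 .1 7.8 0 0 0 .05; 0 .1 7.8 0 0 0 .05' 30; python3 -m jog '0 0 0 0 0 0 .05; 0 0 0 0 0 0 .05; 0 0 0 0 0 0 .05; 0 -.3 0 0 0 0 .05; 0 -.8 0 0 0 0 .05; 0 -1.3 0 0 0 0 .05; 0 -1.8 0 0 0 0 .05; 0 -2.4 0 0 0 0 .05; 0 -3 0 0 0 0 .05; 0 -3 0 0 0 0 .05';   python3 -c "
from h import *
print(read_state()['force'])
go(.574,-.0455,.081,-.1973+np.pi/2)"
```

```text
time: 20.25
tcp_pos: [0.5734, -0.0456, 0.0826]
tcp_rot: [[0.196, 0.981, -0.001], [0.981, -0.196, -0.0], [-0.0, -0.001, -1.0]]
force: [1.6, -0.6, 4.0]
grip_width: 0.121
time: 21.5
tcp_pos: [0.5434, -0.0396, 0.0826]
tcp_rot: [[0.196, 0.981, -0.001], [0.981, -0.196, -0.0], [-0.001, -0.001, -1.0]]
force: [-2.3, -0.3, 6.6]
grip_width: 0.119
[-2.29586699 -0.26541268  6.55003187]
shift cm [0.02 3.12 0.15] turn [-0.001  0.001  0.001]
```

```bash
python3 -m jog '0 -1 0 0 0 0 .05; 0 -2 0 0 0 0 .05; 0 -3.2 0 0 0 0 .05; 0 -4.5 0 0 0 0 .05; 0 -5.8 0 0 0 0 .05; 0 -6.8 0 0 0 0 .05; 0 -7.5 0 0 0 0 .05; 0 -7.8 0 0 0 0 .05; 0 -8.1 0 0 0 0 .05; 0 -8.2 0 0 0 0 .05' 30; python3 -c "
from h import *
print(read_state()['force'])
go(.574,-.0455,.081,-.1973+np.pi/2)"
```

```text
time: 22.75
tcp_pos: [0.4655, -0.0241, 0.0827]
tcp_rot: [[0.196, 0.981, 0.004], [0.981, -0.196, 0.0], [0.001, 0.004, -1.0]]
force: [12.1, -4.4, -6.6]
grip_width: 0.116
[12.07813296 -4.35471137 -6.61513319]
shift cm [ 0.03 11.06  0.2 ] turn [ 0.004 -0.001 -0.   ]
```

The tray is at its stop (110 mm, 12 N). I'll release the handle, rise and go back to the knob.

```bash
python3 -m jog '0 .1 0 0 0 0 .38; 0 .1 0 0 0 0 .38; 0 .1 0 0 0 0 .38; 0 .1 0 0 0 0 .38; 0 .1 -1 0 0 0 .38; 0 .1 -3 0 0 0 .38; 0 .1 -6 0 0 0 .38; 0 .1 -9 0 0 0 .38; 0 .1 -11 0 0 0 .38; 0 .1 -11 0 0 0 .38';   python3 -c "
from h import *
import cv2
print(read_state()['force'])
go(.5516,-.1989,.19,-.1973)
a=capture('scene')[130:330,130:430]
cv2.imwrite('pics/a4.png',cv2.resize(a,None,fx=2.6,fy=2.6,interpolation=2)[:,:,::-1])"
```

```text
time: 24.0
tcp_pos: [0.466, -0.0238, 0.1942]
tcp_rot: [[0.196, 0.981, 0.003], [0.981, -0.196, -0.0], [0.0, 0.003, -1.0]]
force: [0.0, -0.4, -0.4]
grip_width: 0.382
[ 0.03204388 -0.36222058 -0.43859792]
shift cm [-15.49  11.82   0.45] turn [ 0.002 -0.003  1.571]
```

View pics/a4.png

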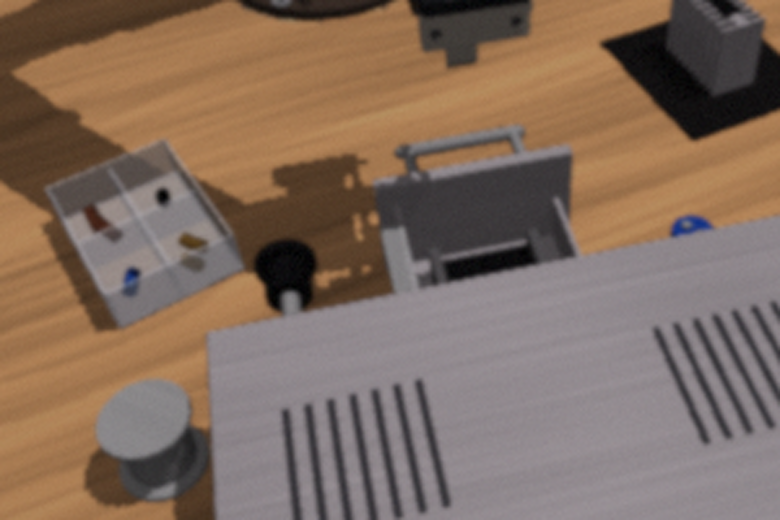

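The tray is fully out, with its handle at (465,140), and the knob is out at (285,270) with its stem visible. The neighbours are undisturbed. Now I'll move to the knob.

```bash
python3 -m jog '-1.5 1 0 0 0 .17 .7; -3 2.5 0 0 0 .34 .7; -5 4 0 0 0 .51 .7; -7 5 0 0 0 .68 .7; -9 6.5 0 0 0 .85 .7; -11 8 0 0 0 1.02 .7; -13 9.5 0 0 0 1.19 .7; -15 11 0 0 0 1.36 .7; -15.5 11.8 0 0 0 1.53 .7; -15.5 11.8 0 0 0 1.571 .7'; python3 -m jog '0 0 0 0 0 0 .7; 0 0 0 0 0 0 .7; 0 0 0 0 0 0 .7; 0 0 0 0 0 0 .7; 0 0 0 0 0 0 .7; 0 0 1 0 0 0 .7; 0 0 2 0 0 0 .7; 0 0 3 0 0 0 .7; 0 0 3 0 0 0 .7; 0 0 3 0 0 0 .7';   python3 -c "
from h import *
go(.5516,-.1989,.081,-.1973)"
```

```text
time: 25.3
tcp_pos: [0.55, -0.1993, 0.1911]
tcp_rot: [[0.98, -0.198, -0.002], [-0.198, -0.98, 0.0], [-0.002, 0.0, -1.0]]
force: [0.0, -0.2, -0.4]
grip_width: 0.701
time: 26.55
tcp_pos: [0.5505, -0.1991, 0.1625]
tcp_rot: [[0.981, -0.196, 0.0], [-0.196, -0.981, 0.0], [0.0, -0.0, -1.0]]
force: [-0.2, 0.2, -0.9]
grip_width: 0.701
shift cm [ 0.1  -0.04  8.15] turn [-0. -0.  0.]
```

```bash
python3 -m jog '.1 0 2 0 0 0 .7; .1 0 4 0 0 0 .7; .1 0 6 0 0 0 .7; .1 0 7.5 0 0 0 .7; .1 0 8.1 0 0 0 .7; .1 0 8.1 0 0 0 .7; .1 0 8.1 0 0 0 .2; .1 0 8.1 0 0 0 .2; .1 0 8.1 0 0 0 .2; .1 0 8.1 0 0 0 .2' 30; python3 -m jog '0 0 0 0 0 0 .2; 0 0 0 0 0 0 .2; .3 0 0 0 0 0 .2; .6 0 0 0 0 0 .2; 0.9 0 0 0 0 0 .2; 1.2 0 0 0 0 0 .2; 1.6 0 0 0 0 0 .2; 2 0 0 0 0 0 .2; 2.2 0 0 0 0 0 .2; 2.3 0 0 0 0 0 .2';   python3 -c "
from h import *
print(read_state()['force'])
go(.5732,-.2032,.081,-.1973)"
```

```text
time: 27.8
tcp_pos: [0.5516, -0.1992, 0.0817]
tcp_rot: [[0.981, -0.196, 0.0], [-0.196, -0.981, -0.0], [0.0, -0.0, -1.0]]
force: [0.2, -0.0, 2.0]
grip_width: 0.359
time: 29.05
tcp_pos: [0.5732, -0.2035, 0.0816]
tcp_rot: [[0.981, -0.196, -0.002], [-0.196, -0.981, 0.0], [-0.002, 0.0, -1.0]]
force: [-6.6, 3.2, 9.8]
grip_width: 0.365
[-6.5860117   3.19739579  9.78736952]
shift cm [-0.01 -0.03  0.06] turn [0.    0.002 0.   ]
```

```bash
python3 -m jog '0 0 0 0 0 0 .7; 0 0 0 0 0 0 .7; 0 0 0 0 0 0 .7; 0 0 0 0 0 0 .7; 0 0 -1 0 0 0 .7; 0 0 -4 0 0 0 .7; 0 0 -8 0 0 0 .7; 0 0 -12 0 0 0 .7; 0 0 -16 0 0 0 .7; 0 0 -17 0 0 0 .7'; python3 -m jog '-5 0 0 0 0 0 .7; -9 3 0 0 0 0 .7; -12 7 0 0 0 0 .7; -15 11 0 0 0 0 .7; -18 15 0 0 0 0 .7; -20 19 0 0 0 0 .7; -22 23 0 0 0 0 .7; -23 26 0 0 0 0 .7; -23 26 0 0 0 0 .7; -23 26 0 0 0 0 .7';   python3 -c "
from h import *
import cv2
print(read_state()['force'])
cv2.imwrite('pics/a5.png',capture('top')[:,:,::-1])
a=capture('scene')[100:340,130:480]
cv2.imwrite('pics/a6.png',cv2.resize(a,None,fx=2.2,fy=2.2,interpolation=2)[:,:,::-1])"
```

```text
time: 30.3
tcp_pos: [0.5753, -0.204, 0.2553]
tcp_rot: [[0.981, -0.196, 0.005], [-0.196, -0.981, -0.001], [0.005, 0.0, -1.0]]
force: [-0.1, 1.0, -0.1]
grip_width: 0.697
time: 31.55
tcp_pos: [0.2978, -0.4128, 0.2512]
tcp_rot: [[0.981, -0.195, -0.0], [-0.195, -0.981, 0.001], [-0.0, -0.001, -1.0]]
force: [0.9, 0.3, -0.2]
grip_width: 0.703
[ 0.85300049  0.26831229 -0.16377546]
```

View pics/a5.png

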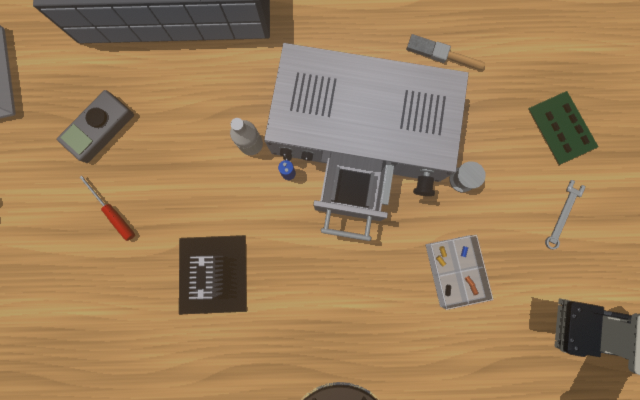

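View pics/a6.png

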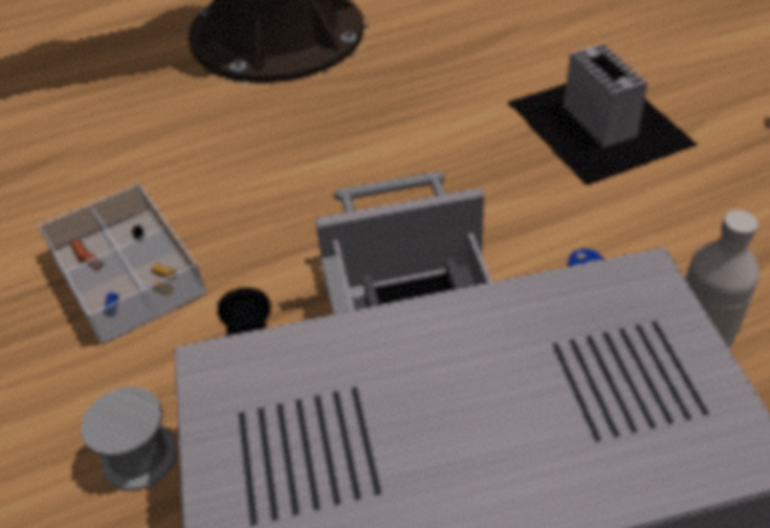

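Top view: the knob is back at its starting pixel (426,183), and the tray is out with its handle at (347,235). The sink's top is at about (202,278) and the bystanders sit where they began. I'll check the sink's centring in numbers and hand in.

```bash
python3 -c "
from h import *
print(px('top',202,278,.083), proj('top',[.382,.292,.083]), px('top',347,235.5,.09))
s=read_state();print(s['time'],s['force'],np.abs(s['joint_vel']).max());sign_off()"
```

```text
[0.38029584 0.29063448 0.083     ] [201.38197645 277.21849543] [ 0.46314707 -0.02665562  0.09      ]
31.65 [-0.64647422  0.25142144 -0.38380483] 0.0031157002357454743
the job is handed in; nothing more can be done
```

The bench tester is ready for loading. The tray is locked open, the knob is back in, and the heat sink stands on the mat. I handed the job in at 31.7 s; no verdict is reported back.

- **Heat sink:** I gripped it across its 50 mm width and set it down on the mat. It stands upright, within about 2 mm of the mat's centre as measured in the top picture.
- **Knob and tray:** I pulled the knob out 22 mm, then drew the tray out 110 mm by its handle until it met resistance (about 12 N). I pushed the knob back 22 mm to its end position, and in the picture it is back where it started.
- **Bystanders and robot:** The final pictures show the parts box, spool, bottle and capacitor where they began. The gripper is open and well clear, with under 1 N on the wrist.

No check failed. I judged the knob click and the tray lock from distance, force and the pictures, and did not tug the tray to test the lock.

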